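# Free the ratchet and push the hold-down arm onto the heatsink

### The arm

A 6-joint arm with a two-finger parallel gripper is mounted at the origin on a cart in front of the work surface, level with it; the furniture and walls round the work are solid. World frame = base frame: x ahead of the robot, y to its left, z up, the work surface at z = 0. Lengths are in mm, angles in rad, forces in N, time in s.
With the tool pointing down it reaches from about 350 to 875 mm from the base axis. Payload 4.2 kg.
Tool frame: the origin (TCP) lies on the mounting face of the last link; the fingertips stand 182 mm ahead of it and the grasp point (between the pads) lies 164 mm ahead of it (pinch_z is the distance from the TCP to the grasp point, in mm); x points along the fingers, y is the direction in which the jaws open and shut, and the axes are right-handed (so a half turn about x gives the same grasp; the last joint's range is limited). The gripper opens to 87 mm and grips with 3 to 60 N. Pads are 19 mm wide; open, the fingers measure 117 mm over their backs; the gripper's body (75 mm by 190 mm) begins 51 mm behind the grasp point.
Start: joints at [1.567, 0.385, 0.008, 0, -1.194, -0.259], TCP at [162.334, 603.529, 404.75] pointing down, gripper open.
Joint ranges: [-3.14, 3.14], [-1.21, 2.06], [-1.07, 1.41], [-3.16, 2.05], [-2.99, -0.16], [-3.1, 3.1]. Speed limits (rad/s): [2.79, 2.79, 3.14, 3.14, 3.14, 3.14].

### API

Orientations are given as a 3x3 rotation matrix whose columns are the frame's x, y, z axes.
In Python, from bench import * gives the robot as it stands. The module is installed in compiled form; this text tells all that it offers.
- The arm moves only by the tool apply_moves, never from a script. Its argument "series" is a list of rows, each an object of numbers: "dx", "dy", "dz": the shift along the tool's x, y, z in cm; "twist": the turn about the tool's x in rad; "grip": the opening, from 0 (shut) to 1 (fully open). In form: [{"dx": .., "dy": .., "dz": .., "twist": .., "grip": ..}, ...]. A call has 1 to 5 rows; each row is the pose to reach, as a shift and turn from the pose commanded when the call began, along the tool's axes at that moment; what a row does not reach only later rows make up. A row lasts 1/10 s, in which the tool goes at most 50 mm and 8.59 degrees, less where a joint would pass 70% of its speed; a pose out of reach is approached as far as the arm can. A call with a gripper value outside its range is refused whole. The fingers move at their own pace and stop on an object; "force" is the grip in N (left out, the last holds). Time passes only in rows, so rows that repeat a pose let the fingers close. It gives the time, the measured TCP pose, the force and the opening at its end, in the units of the state.
- get_state(): the state, without advancing time (a new reading comes with each control period).
- snapshot(name): name is "scene" or "top" or "wrist"; returns the picture (480x640x3 uint8, red, green, blue); there is no depth.
- camera_info(name): a dict with "intrinsics" (3x3 intrinsics, pixels), "distortion" ([k1, k2, p1, p2, k3] as OpenCV has them; the pictures are not rectified), "eye" and "rotation" of the camera in the world. Camera axes: x right, y up, looking along -z (the intrinsics and any distortion apply to the point x, -y, -z); pixel columns grow to the right and rows downward; lengths in mm; the calibration is good to about 2 mm. A picture is of the moment at which its call begins: read the wrist's pose just before it. camera_info takes no time and is no camera call; for the wrist camera it gives the pose at the moment of the call.
- sign_off(): hands the job in, once; it reports no verdict.
The state is a dict: "t": time; "qpos": joint angles; "qvel": joint speeds; "joint_efforts": joint torques, N m; "tcp_pos": TCP position; "tool_rot": TCP orientation; "contact_force": force on the tool from outside, world axes, zero at the start; "wrist_torque": the same for the moment, N m; "finger_gap": opening from 0.0 (shut) to 1.0 (fully open).
Only numpy, scipy, OpenCV 4.12 (cv2) and the standard library are available. Lean on these libraries where they do the work, as an engineer would, in place of code of your own. Each camera call takes 0.05 s, during which the arm holds its last target.

### The job

The hold-down arm of the bench stand is parked up on its ratchet. With the fingertips, press the yellow thumb pad of the pawl all the way down so that the pawl comes free of the teeth and stays free, then push the arm down by its red cross bar, past the teeth, until its black rubber foot rests on the heatsink. Only press and push: grasp and lift nothing, keep the fingers off the heatsink, leave it where it stands on the board, and leave the other things on the bench alone.

Things in the scene. Friction and masses are not known exactly. Their poses are not given: they have to be found in the camera images.
- stand: Fixed bench stand. Origin: centre of the base's underside, on the bench; z up, y along the base towards the side to which the arm points. Grey base plate 90 (x) x 270 (y) x 12 mm. Two blue cheek plates (outer faces at x = +-16 mm, from y = -100 to -14 mm, top at z = 90 mm, at the pawl's pivot 115 mm) carry the arm's toothed hub and the pawl. A green circuit board, 70 x 85 x 2 mm, is fixed on the base, centred at y = +70 mm, its top at z = 14 mm.
- pivot (a point): The arm's hinge axis, halfway between the cheeks: at x = 0, y = -45, z = 75 mm in the stand's frame. The hinge axis runs along the stand's x.
- holddown (a joint): Angle of the hold-down arm in rad, growing as it goes down. At 0 the arm rises 0.873 rad (50 degrees) above the horizontal towards the stand's +y; at 0.873 it is level and its foot rests on the heatsink (mechanical stop 0.90 if nothing is under the foot). Starts between 0 and 0.08. With the pawl engaged the teeth let it go down only to about 0.10. With the pawl free it moves against friction, about 3 to 5 N at the bar, and stays where it is left.
- push_bar (a point): Centre of the red round cross bar at the arm's free end: 18 mm in diameter, 44 mm long along the stand's x, to be pushed down from above. With the arm level it lies 150 mm from pivot along the stand's +y and 4 mm above it, and it circles about pivot with the arm.
- foot (a point): Centre of the underside of the arm's black rubber foot, 28 mm in diameter. With the arm level it lies 115 mm from pivot along the stand's +y and 35 mm below it.
- pawl (a joint): Angle of the pawl in rad: 0 engaged in the teeth, 0.40 fully pressed (stop). The teeth are cleared above about 0.2. It turns against friction, about 3 N at the pad, and stays where it is left; no spring returns it.
- pawl_pad (a point): Centre of the top face of the pawl's yellow thumb pad, 34 (x) x 28 (y) mm, ribbed, facing up, about 125 mm above the bench. The pawl's hinge axis runs along the stand's x, 45 mm from the pad's centre towards the stand's +y and 20 mm below its top. The pad sinks about 19 mm when fully pressed.
- heatsink: Loose grey finned heatsink, 60 (x) x 50 (y) x 26 mm, fins up and running along its x, standing on the board under the foot. Origin: centre of its underside. It must stay there.
- tip_tin: Bystander, leave alone: small round light-grey tin, 37 mm across, 14 high, on the bench close beside the stand. Origin: centre of its underside.
- paste_jar: Bystander, leave alone: round black jar, 48 mm across, 37 high, upright on the bench right of the stand. Origin: centre of its underside.
- cutters_a: Bystander, leave alone: red-handled side cutters lying on the bench, 138 x 47 x 14 mm. Origin: centre of its underside.
- pliers_a: Bystander, leave alone: blue-handled pliers lying on the bench, 158 x 47 x 14 mm. Origin: centre of its underside.
- driver_b: Bystander, leave alone: yellow-handled screwdriver lying on the bench, 177 mm long. Origin: centre of its underside.
- terminal_2: Bystander, leave alone: green terminal block, 40 x 12 x 13 mm, on the bench left of the stand. Origin: centre of its underside.
Things that resemble listed ones, but are neither listed nor needed, are in the scene too. What is shaped like the heatsink but blue is not meant.

How it is judged (in metres and radians):
On the way, in this order (a step that is already met when the one before it is completed fails the run):
1. the pawl is pressed free of the teeth while the arm is still up (value of joint pawl above 0.28 rad and value of joint holddown below 0.2 rad), for 0.1 s.
2. the arm is pushed down past the teeth with the pawl still free (value of joint pawl above 0.25 rad and value of joint holddown above 0.845 rad), for 0.2 s.
At the end, for the whole second after the job is handed in: The pawl is still free (above 0.25 rad); the arm is down (above 0.845 rad) with its foot touching the heatsink (more than 0.1 N), foot and heatsink centres within 20 mm horizontally; the heatsink stands flat (tilt under 0.06 rad), at rest, within 10 mm of where it started (all of step 2 and contact force between holddown and heatsink above 0.1 N and horizontal distance between foot and heatsink below 0.02 m and angle between heatsink's own z axis and vertical below 0.06 rad and distance of heatsink from where it was at the start of the episode below 0.01 m and linear speed of heatsink below 0.02 m/s).
It fails at once if the heatsink is lifted, carried or shoved more than 15 mm (distance of heatsink from where it was at the start of the episode above 0.015 m).
It fails at once if the fingers press on the heatsink (more than 2 N) (contact force between the fingers and heatsink above 2 N).
It fails at once if another thing on the bench is moved more than 20 mm (distance of any of tip_tin, paste_jar, cutters_a, pliers_a, driver_b, terminal_2 from where it was at the start of the episode above 0.02 m).
It also fails if it takes over 40 s, if anything falls off the work surface, if the arm or the gripper's body presses on something with over 40 N, if the wrist force passes 120 N, or if a joint passes its speed limit or range.

## Working session

There is one attempt and no reset: what is moved stays moved. The work goes in short steps, Python scripts to look and compute and a tool call to move; the robot and the scene stay as the last step left them, time stands still between calls to the robot, and variables do not carry over. Pictures are saved under pics/ and viewed, and the job is handed in when it is done.

Besides the shell and the picture viewer there is one more tool, called after "Request:" by a JSON object that holds its "name" and its "arguments", one argument or row to a line. apply_moves: Moves the arm, as the interface text tells. Its arguments: {"type":"object","properties":{"series":{"type":"array","items":{"type":"object","properties":{"dx":{"type":"number"},"dy":{"type":"number"},"dz":{"type":"number"},"twist":{"type":"number"},"grip":{"type":"number"}}}},"force":{"type":"number"}},"required":["series"]}

```bash
mkdir -p pics; python3 - <<'E'
from bench import *
import cv2,json
s=get_state();print(s)
for n in ("scene","top"):
    c=camera_info(n);print(n,c)
    cv2.imwrite(f"pics/{n}0.png",snapshot(n)[:,:,::-1])
E
```

```text
{'t': 0.0, 'qpos': array([ 1.56663495e+00,  3.85552504e-01,  6.64233694e-03, -5.20210086e-04,
       -1.19400675e+00, -2.58595636e-01]), 'qvel': array([-8.73155149e-04,  9.02693467e-05,  3.17472883e-04, -1.72280578e-04,
       -7.17218928e-04,  5.93354322e-04]), 'joint_efforts': array([-1.03268168e-03, -3.90665388e+01,  1.87403905e+01,  4.21973526e+00,
        1.09358621e-02, -2.14380366e-04]), 'tcp_pos': array([162.25207412, 603.35938717, 403.66493783]), 'tool_rot': array([[-4.92537837e-04, -2.59928711e-01, -9.65627683e-01],
       [-2.11851225e-03, -9.65625362e-01,  2.59929167e-01],
       [-9.99997635e-01,  2.17371902e-03, -7.50551310e-05]]), 'contact_force': array([-0.5700921 , -0.85320413, -0.68349966]), 'wrist_torque': array([ 0.03824939, -0.0421989 , -0.00541893]), 'finger_gap': 1.0021479087813496}
scene {'intrinsics': array([[605.58252377,   0.        , 314.56195513],
       [  0.        , 605.58252377, 240.27507437],
       [  0.        ,   0.        ,   1.        ]]), 'distortion': array([-0.01951132,  0.        ,  0.        ,  0.        ,  0.        ]), 'eye': array([-766.32250607, -722.40434833,  792.54891935]), 'rotation': array([[ 0.48877998,  0.35463573, -0.79707442],
       [-0.8723673 ,  0.1899555 , -0.45043557],
       [-0.00833188,  0.91550555,  0.40221906]])}
top {'intrinsics': array([[542.06288495,   0.        , 313.53404271],
       [  0.        , 542.06288495, 238.44966355],
       [  0.        ,   0.        ,   1.        ]]), 'distortion': array([-0.08706161,  0.        ,  0.        ,  0.        ,  0.        ]), 'eye': array([2.33857423e+02, 9.22902264e-01, 1.85291226e+03]), 'rotation': array([[ 0.01237835,  0.98601834, -0.16617645],
       [-0.99988878,  0.01082312, -0.01026126],
       [-0.00831924,  0.16628498,  0.98604264]])}
```

View pics/scene0.png

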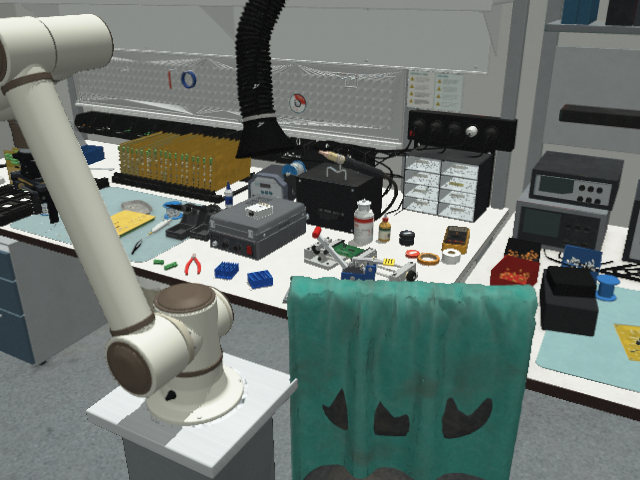

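View pics/top0.png

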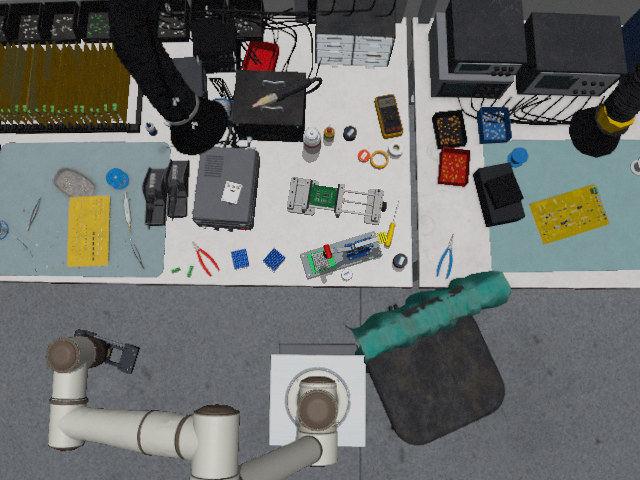

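The top view shows the stand at about (341,255): red bar near (327,251), pawl end near (382,240). The scene view shows the stand at about (350,262), partly behind the teal cloth. I'll enlarge both.

```bash
python3 - <<'E'
import cv2
a=cv2.imread("pics/top0.png")[220:290,285:415];cv2.imwrite("pics/topc.png",cv2.resize(a,None,fx=6,fy=6,interpolation=cv2.INTER_CUBIC))
a=cv2.imread("pics/scene0.png")[215:300,290:430];cv2.imwrite("pics/scenec.png",cv2.resize(a,None,fx=5.5,fy=5.5,interpolation=cv2.INTER_CUBIC))
E
```

```text
(no output)
```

View pics/topc.png

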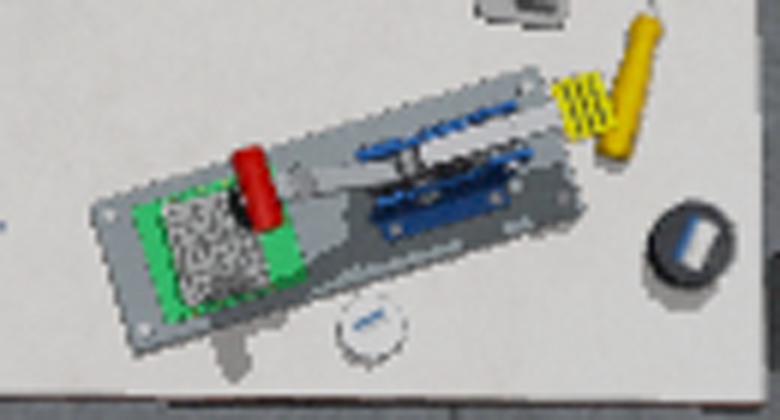

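View pics/scenec.png

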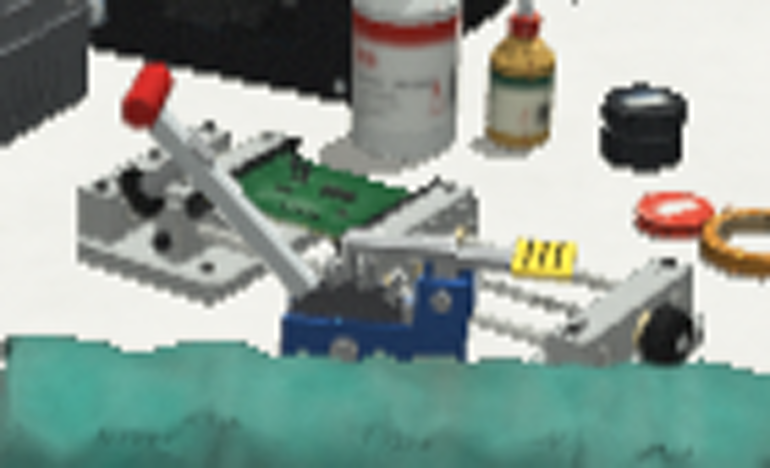

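The listed stand is at top (341,255), with the red bar, blue cheeks and ribbed yellow pad. The grey PCB holder at top (330,197) and the blue heatsink look-alikes at (239,259) and (273,260) are not meant. In the crops the red bar is at top (327,251) and scene (317,232), and the pad is at top (382,238) and scene (389,262). Next I'll triangulate both.

```bash
cat > h.py <<'E'
import numpy as np, cv2
from bench import *
def ray(n,px,c=None):
    c=c or camera_info(n)
    p=cv2.undistortPoints(np.array([[px]],float),c["intrinsics"],c["distortion"])[0,0]
    d=c["rotation"]@np.array([p[0],-p[1],-1.]);return c["eye"],d/np.linalg.norm(d)
def plane(n,px,z,c=None):
    e,d=ray(n,px,c);return e+d*(z-e[2])/d[2]
def tri(a,b):
    (e,d),(f,g)=a,b
    A=np.stack([d,-g],1);s=np.linalg.lstsq(A,f-e,rcond=None)[0]
    p,q=e+d*s[0],f+g*s[1];return (p+q)/2,np.linalg.norm(p-q)
def cen(img,roi,lo,hi,lo2=None,hi2=None):
    x0,y0,x1,y1=roi;h=cv2.cvtColor(img[y0:y1,x0:x1],cv2.COLOR_BGR2HSV)
    m=cv2.inRange(h,lo,hi)
    if lo2: m|=cv2.inRange(h,lo2,hi2)
    cs,_=cv2.findContours(m,cv2.RETR_EXTERNAL,cv2.CHAIN_APPROX_NONE)
    c=max(cs,key=cv2.contourArea);r=cv2.minAreaRect(c)
    M=cv2.moments(c)
    return np.array([M['m10']/M['m00']+x0,M['m01']/M['m00']+y0]),r,cv2.contourArea(c),c+[x0,y0]
RED=((0,120,60),(8,255,255),(172,120,60),(180,255,255)); YEL=((22,110,90),(34,255,255))
E
python3 - <<'E'
from h import *
T=cv2.imread("pics/top0.png");S=cv2.imread("pics/scene0.png")
rt=cen(T,(315,240,340,262),*RED);rs=cen(S,(308,222,326,242),*RED)
h=cv2.cvtColor(T,cv2.COLOR_BGR2HSV)
print("bar",rt[:3],rs[:3],tri(ray("top",rt[0]),ray("scene",rs[0])))
yt=cen(T,(374,229,388,245),*YEL);ys=cen(S,(380,254,398,268),*YEL)
print("pad",yt[:3],ys[:3],tri(ray("top",yt[0]),ray("scene",ys[0])))
# base corners from crop, z=12
C=[(92,213),(140,355),(583,215),(533,68)]
P=[plane("top",(285+u/6,220+v/6),12) for u,v in C]
for p in P: print(p.round(1))
P=np.array(P)
print("sides",np.linalg.norm(P[0]-P[1]),np.linalg.norm(P[1]-P[2]),np.linalg.norm(P[2]-P[3]),np.linalg.norm(P[3]-P[0]))
y=(P[0]+P[1]-P[2]-P[3])[:2];y/=np.linalg.norm(y);x=np.array([y[1],-y[0]]);o=P.mean(0)[:2]
print("o",o,"y",y,"x",x)
for nm,q in(("bar",tri(ray("top",rt[0]),ray("scene",rs[0]))[0]),("pad",tri(ray("top",yt[0]),ray("scene",ys[0]))[0])):
    print(nm,"in stand",(q[:2]-o)@x,(q[:2]-o)@y,q[2])
E
```

```text
bar (array([327.4702381 , 251.13392857]), ((12.500000953674316, 11.0), (13.597793579101562, 5.375871658325195), 71.56504821777344), 56.0) (array([316.44548287, 231.63239875]), ((8.5, 9.5), (5.813776969909668, 12.074767112731934), 26.56505012512207), 53.5) (array([474.89033493, -25.98344363, 191.25578649]), np.float64(1.3069970598628113))
pad (array([382.64360587, 237.77148847]), ((8.0, 9.0), (12.0, 10.0), 90.0), 79.5) (array([388.60576923, 261.66346154]), ((8.5, 8.0), (6.0, 11.0), 90.0), 52.0) (array([ 530.00276665, -204.84510065,  123.74066085]), np.float64(0.20614722226512766))
[484.4  64.6  12. ]
[403.4  36.   12. ]
[ 486.3 -215.9   12. ]
[ 571.3 -187.8   12. ]
sides 85.8370727684671 265.1929518364517 89.54878428028199 266.9278330479431
o [486.33224463 -75.75726333] y [-0.31915001  0.94770421] x [0.94770421 0.31915001]
bar in stand 5.041769159187267 50.82254410154893 191.2557864911003
pad in stand 0.18835274881927755 -136.27453452562796 123.74066085049003
```

Both points fit. The bar measures y≈51, z≈191, against an expected 48–93 in y and ~192 in z with the arm up. The pad measures z≈124 at y≈-136. The stand's y axis is about (-0.31,0.95). Now I'll approach with the fingers shut, raising on the way.

Request:
{"name": "apply_moves", "arguments": {
  "series": [
    {"dx": -2,"dy": 3.4,"dz": -2.8,"grip": 0},
    {"dx": -4,"dy": 6.8,"dz": -5.6,"grip": 0},
    {"dx": -6,"dy": 10.2,"dz": -8.4,"grip": 0},
    {"dx": -6,"dy": 13.9,"dz": -11.5,"grip": 0},
    {"dx": -6,"dy": 17.6,"dz": -14.5,"grip": 0}
  ],
  "force": 30
}}

```text
$.series[0]: bad value
```

Request:
{"name": "apply_moves", "arguments": {
  "series": [
    {"dy": 3.7,"dz": -3.05,"grip": 0},
    {"dy": 7.4,"dz": -6.1,"grip": 0},
    {"dy": 11.1,"dz": -9.15,"grip": 0},
    {"dy": 14.8,"dz": -12.2,"grip": 0},
    {"dy": 18.5,"dz": -15.2,"grip": 0}
  ]
}}

```text
$.series[0]: bad value
```

Request:
{"name": "apply_moves", "arguments": {
  "series": [
    {"dy": 3.7,"dz": -3.05,"grip": 0},
    {"dy": 7.4,"dz": -6.1,"grip": 0},
    {"dy": 11.1,"dz": -9.15,"grip": 0},
    {"dy": 14.8,"dz": -12.2,"grip": 0},
    {"dy": 14.8,"dz": -12.2,"grip": 0}
  ]
}}

```text
$.series[0]: bad value
```

Request:
{"name": "apply_moves", "arguments": {
  "series": [
    {"dx": -2,"dy": 3.4,"dz": -2.8,"twist": 0,"grip": 0},
    {"dx": -4,"dy": 6.8,"dz": -5.6,"twist": 0,"grip": 0},
    {"dx": -6,"dy": 10.2,"dz": -8.4,"twist": 0,"grip": 0},
    {"dx": -6,"dy": 13.9,"dz": -11.5,"twist": 0,"grip": 0},
    {"dx": -6,"dy": 17.6,"dz": -14.5,"twist": 0,"grip": 0}
  ],
  "force": 30
}}

```text
t: 0.6
tcp_pos: [257.0, 394.0, 465.0]
tool_rot: [[0.0, -0.259, -0.966], [0.001, -0.966, 0.259], [-1.0, -0.001, 0.0]]
contact_force: [1.4, 0.7, 0.6]
finger_gap: 0.632
```

Request:
{"name": "apply_moves", "arguments": {
  "series": [
    {"dx": 0,"dy": 3.7,"dz": -3.05,"twist": 0,"grip": 0},
    {"dx": 0,"dy": 7.4,"dz": -6.1,"twist": 0,"grip": 0},
    {"dx": 0,"dy": 11.1,"dz": -9.15,"twist": 0,"grip": 0},
    {"dx": 0,"dy": 14.8,"dz": -12.2,"twist": 0,"grip": 0},
    {"dx": 0,"dy": 18.5,"dz": -15.2,"twist": 0,"grip": 0}
  ]
}}

```text
t: 1.1
tcp_pos: [355.4, 175.7, 464.7]
tool_rot: [[0.0, -0.259, -0.966], [0.0, -0.966, 0.259], [-1.0, -0.0, -0.0]]
contact_force: [1.3, 1.4, 0.2]
finger_gap: 0.172
```

Request:
{"name": "apply_moves", "arguments": {
  "series": [
    {"dx": 0,"dy": 3.7,"dz": -3.05,"twist": 0.14,"grip": 0},
    {"dx": 0,"dy": 7.4,"dz": -6.1,"twist": 0.28,"grip": 0},
    {"dx": 0,"dy": 11.1,"dz": -9.15,"twist": 0.42,"grip": 0},
    {"dx": 0,"dy": 12.5,"dz": -10,"twist": 0.56,"grip": 0},
    {"dx": 0,"dy": 12.5,"dz": -10,"twist": 0.7,"grip": 0}
  ]
}}

```text
t: 1.6
tcp_pos: [419.8, 28.9, 464.2]
tool_rot: [[-0.001, -0.827, -0.562], [-0.001, -0.562, 0.827], [-1.0, 0.002, 0.0]]
contact_force: [0.5, 1.2, -0.5]
finger_gap: 0.004
```

Now I'll look with the wrist camera while above the stand.

```bash
python3 - <<'E'
from h import *
import pickle
c=camera_info("wrist");print(c)
w=snapshot("wrist")[:,:,::-1];pickle.dump(c,open("w1.pkl","wb"));cv2.imwrite("pics/w1.png",w)
print(get_state()["tcp_pos"])
E
```

```text
{'intrinsics': array([[337.35405768,   0.        , 319.71135766],
       [  0.        , 337.35405768, 241.2917275 ],
       [  0.        ,   0.        ,   1.        ]]), 'distortion': array([-0.05250133,  0.        ,  0.        ,  0.        ,  0.        ]), 'eye': array([457.76830112, -26.59929261, 444.84508316]), 'rotation': array([[-0.82715793,  0.54397928,  0.14105424],
       [-0.56196394, -0.80178987, -0.20329666],
       [ 0.00250669, -0.24742584,  0.96890359]])}
[419.52892554  29.63174318 464.16892949]
```

View pics/w1.png

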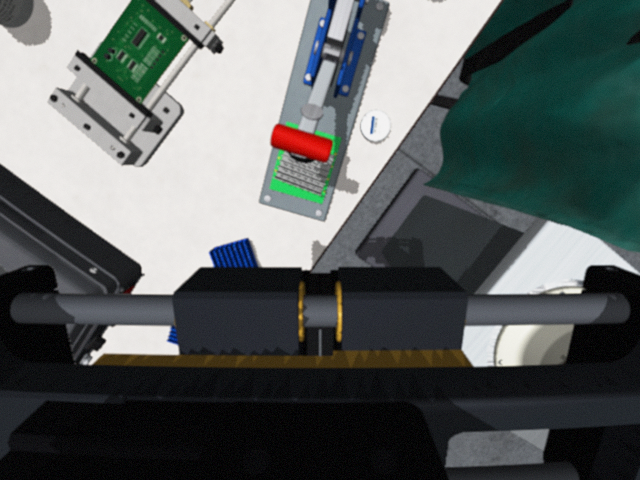

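Wrist view: bar ends at about (275,137) and (330,150), heatsink under the foot at (303,173), tip tin at (375,126). I'll move over the hub and finish the turn.

Request:
{"name": "apply_moves", "arguments": {
  "series": [
    {"dx": 0,"dy": 0.5,"dz": -4.5,"twist": 0.14,"grip": 0},
    {"dx": 0,"dy": 1.0,"dz": -9,"twist": 0.29,"grip": 0},
    {"dx": 0,"dy": 1.6,"dz": -13.5,"twist": 0.29,"grip": 0},
    {"dx": 0,"dy": 2.1,"dz": -18,"twist": 0.29,"grip": 0},
    {"dx": 0,"dy": 2.1,"dz": -18.3,"twist": 0.29,"grip": 0}
  ]
}}

```text
t: 2.15
tcp_pos: [508.5, -134.1, 463.4]
tool_rot: [[-0.002, -0.95, -0.311], [-0.001, -0.311, 0.95], [-1.0, 0.002, -0.0]]
contact_force: [-1.3, 0.1, -0.9]
finger_gap: 0.006
```

```bash
python3 - <<'E'
from h import *
import pickle
c=camera_info("wrist");s=get_state()
w=snapshot("wrist")[:,:,::-1];pickle.dump(c,open("w2.pkl","wb"));cv2.imwrite("pics/w2.png",w)
print(s["tcp_pos"],s["tool_rot"].round(3),c["eye"])
E
```

```text
[ 508.47601814 -134.05683907  463.3683309 ] [[-0.002 -0.95  -0.311]
 [-0.001 -0.311  0.95 ]
 [-1.     0.002 -0.   ]] [ 529.54079235 -197.82792145  444.0783446 ]
```

View pics/w2.png

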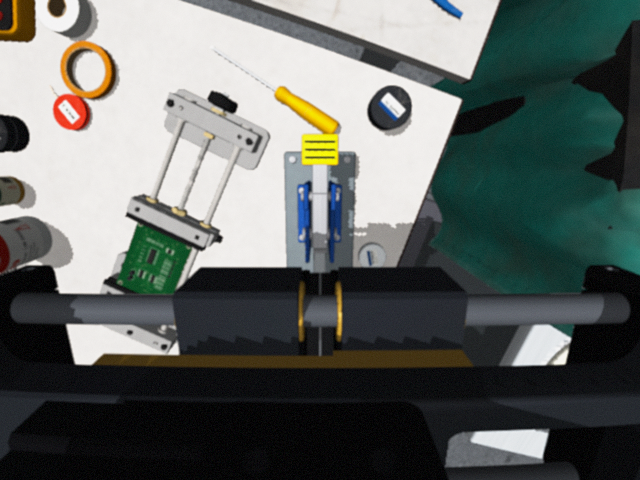

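The pad shows clearly at (320,149), square to the tool; the cheeks are at (320,212), so the yaw is right. I'll measure the pad at z=125, and the bar from the first wrist picture.

```bash
python3 - <<'E'
from h import *
import pickle
c=pickle.load(open("w2.pkl","rb"));w=cv2.imread("pics/w2.png")
h=cv2.inRange(cv2.cvtColor(w[134:170,296:345],cv2.COLOR_BGR2HSV),*YEL)
x,y,W,H=cv2.boundingRect(max(cv2.findContours(h,0,1)[0],key=cv2.contourArea));print(x+296,y+134,W,H)
px=(296+x+W/2,134+y+H/2)
P=plane("",px,125,c);print("pad",P,"px",px)
a=[plane("",(296+x+u*W,134+y+v*H),125,c) for u,v in((0,.5),(1,.5),(.5,0),(.5,1))];print(np.linalg.norm(a[0]-a[1]),np.linalg.norm(a[2]-a[3]))
T=cv2.imread("pics/top0.png");yt=cen(T,(374,229,388,245),*YEL)
print("pad top-wrist tri",tri(ray("",px,c),ray("top",yt[0])))
c1=pickle.load(open("w1.pkl","rb"));r=cen(cv2.imread("pics/w1.png"),(260,115,345,170),*RED)
rt=cen(T,(315,240,340,262),*RED)
B,e=tri(ray("",r[0],c1),ray("top",rt[0]));print("bar",B,e,r[0],"z190",plane("",r[0],190,c1))
b=cv2.boxPoints(r[1])+[260,115];print([plane("",q,190,c1).round(1) for q in b])
for p in (a[0]+a[1])/2,: pass
# cheeks centre line: blue mask
s=get_state();R=s["tool_rot"]
print("tip target pad delta cm (tool)",(R.T@(P-(s["tcp_pos"]+R[:,0]*182))/10).round(2))
E
```

```text
301 134 38 32
pad [ 529.91779004 -203.04344079  125.        ] px (320.0, 150.0)
34.8296841357882 28.531290882224848
pad top-wrist tri (array([ 529.54521707, -203.60127423,  128.27088234]), np.float64(1.4276409575358449))
bar [473.35218636 -25.97630719 198.58794258] 1.3554206073168744 [300.71060891 142.76258632] z190 [473.76352093 -26.64341435 190.        ]
[array([492.5, -11.5, 190. ]), array([497., -28., 190.]), array([455.1, -41.6, 190. ]), array([449.9, -25.1, 190. ])]
tip target pad delta cm (tool) [15.64  0.   -7.38]
```

The pad size measures 34.8 x 28.5 mm (given 34 x 28), at (530,-203.3), so the target is sound. I'll move over it and down to about 20 mm above.

Request:
{"name": "apply_moves", "arguments": {
  "series": [
    {"dx": 2,"dy": 0,"dz": -4,"twist": 0,"grip": 0},
    {"dx": 5,"dy": 0,"dz": -7.5,"twist": 0,"grip": 0},
    {"dx": 9,"dy": 0,"dz": -7.5,"twist": 0,"grip": 0},
    {"dx": 13,"dy": 0,"dz": -7.5,"twist": 0,"grip": 0},
    {"dx": 13.5,"dy": 0,"dz": -7.5,"twist": 0,"grip": 0}
  ]
}}

```text
t: 2.7
tcp_pos: [528.2, -201.1, 324.7]
tool_rot: [[-0.011, -0.949, -0.314], [0.003, -0.314, 0.949], [-1.0, 0.01, 0.006]]
contact_force: [-0.8, -0.4, 0.4]
finger_gap: 0.001
```

```bash
python3 - <<'E'
from h import *
s=get_state()
w=snapshot("wrist")[:,:,::-1];cv2.imwrite("pics/w3.png",w)
R=s["tool_rot"];print(s["tcp_pos"],s["contact_force"],s["tcp_pos"]+R[:,0]*182)
E
```

```text
[ 528.23756841 -201.08497033  324.66346332] [-0.77179861 -0.38110501  0.40551302] [ 526.16720591 -200.5892199   142.67591476]
```

View pics/w3.png

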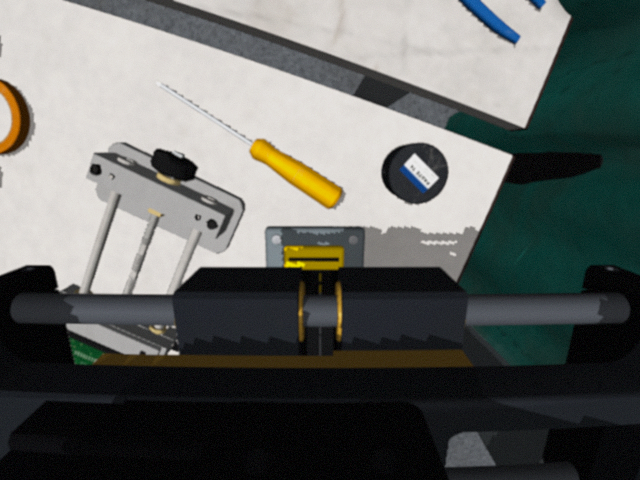

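The pad edge shows at (313,257), directly beneath and ahead of the shut fingers. Pressing now.

Request:
{"name": "apply_moves", "arguments": {
  "series": [
    {"dx": 1.0,"dy": 0,"dz": -0.2,"twist": 0,"grip": 0},
    {"dx": 1.5,"dy": 0,"dz": -0.2,"twist": 0,"grip": 0},
    {"dx": 2.0,"dy": 0,"dz": -0.2,"twist": 0,"grip": 0},
    {"dx": 2.4,"dy": 0,"dz": -0.3,"twist": 0,"grip": 0},
    {"dx": 2.8,"dy": 0,"dz": -0.3,"twist": 0,"grip": 0}
  ]
}}

```text
t: 3.25
tcp_pos: [531.8, -205.8, 303.3]
tool_rot: [[0.003, -0.949, -0.314], [-0.002, -0.314, 0.949], [-1.0, -0.002, -0.003]]
contact_force: [-0.6, -3.9, 5.5]
finger_gap: 0.006
```

Request:
{"name": "apply_moves", "arguments": {
  "series": [
    {"dx": 0.4,"dy": 0,"dz": 0,"twist": 0,"grip": 0},
    {"dx": 0.8,"dy": 0,"dz": -0.1,"twist": 0,"grip": 0},
    {"dx": 1.1,"dy": 0,"dz": -0.2,"twist": 0,"grip": 0},
    {"dx": 1.3,"dy": 0,"dz": -0.2,"twist": 0,"grip": 0},
    {"dx": 1.4,"dy": 0,"dz": -0.2,"twist": 0,"grip": 0}
  ]
}}

```text
t: 3.75
tcp_pos: [532.7, -208.1, 290.8]
tool_rot: [[0.004, -0.949, -0.314], [-0.003, -0.314, 0.949], [-1.0, -0.003, -0.004]]
contact_force: [-2.7, -3.7, 15.6]
finger_gap: 0.002
```

Request:
{"name": "apply_moves", "arguments": {
  "series": [
    {"dx": 0.2,"dy": 0,"dz": 0,"twist": 0,"grip": 0},
    {"dx": 0.4,"dy": 0,"dz": 0,"twist": 0,"grip": 0},
    {"dx": 0.5,"dy": 0,"dz": 0,"twist": 0,"grip": 0},
    {"dx": 0.5,"dy": 0,"dz": 0,"twist": 0,"grip": 0}
  ]
}}

```text
t: 4.15
tcp_pos: [532.7, -208.0, 289.9]
tool_rot: [[0.006, -0.949, -0.316], [-0.005, -0.316, 0.949], [-1.0, -0.004, -0.006]]
contact_force: [-7.4, -0.5, 30.4]
finger_gap: 0.005
```

The force rose to 30 N with almost no travel, so the stop is reached. I'll lift straight up and verify.

Request:
{"name": "apply_moves", "arguments": {
  "series": [
    {"dx": -1,"dy": 0,"dz": 0,"twist": 0,"grip": 0},
    {"dx": -4,"dy": 0,"dz": 0,"twist": 0,"grip": 0},
    {"dx": -8,"dy": 0,"dz": 0,"twist": 0,"grip": 0},
    {"dx": -12,"dy": 0,"dz": 2,"twist": 0,"grip": 0},
    {"dx": -16,"dy": 0,"dz": 6,"twist": 0,"grip": 0}
  ]
}}

```text
t: 4.65
tcp_pos: [514.5, -154.6, 439.0]
tool_rot: [[-0.0, -0.951, -0.31], [0.001, -0.31, 0.951], [-1.0, -0.0, 0.001]]
contact_force: [1.3, 0.8, 0.4]
finger_gap: 0.006
```

Request:
{"name": "apply_moves", "arguments": {
  "series": [
    {"dx": 0,"dy": 0,"dz": 1,"twist": 0,"grip": 0},
    {"dx": 0,"dy": 0,"dz": 1,"twist": 0,"grip": 0}
  ]
}}

```text
t: 4.85
tcp_pos: [510.6, -143.7, 438.6]
tool_rot: [[0.001, -0.949, -0.315], [0.002, -0.315, 0.949], [-1.0, -0.002, 0.001]]
contact_force: [0.2, -1.1, 0.3]
finger_gap: 0.008
```

```bash
python3 - <<'E'
from h import *
import pickle
c=camera_info("wrist");s=get_state()
w=snapshot("wrist")[:,:,::-1];cv2.imwrite("pics/w4.png",w)
S=snapshot("scene")[:,:,::-1];cv2.imwrite("pics/s4.png",S)
a=S[205:300,290:430];cv2.imwrite("pics/s4c.png",cv2.resize(a,None,fx=5.5,fy=5.5,interpolation=cv2.INTER_CUBIC))
h=cv2.inRange(cv2.cvtColor(w[120:230,280:350],cv2.COLOR_BGR2HSV),*YEL)
for q in cv2.findContours(h,0,1)[0]:
  if cv2.contourArea(q)>100:
    x,y,W,H=cv2.boundingRect(q);px=(280+x+W/2,120+y+H/2);print(px,W,H,[plane("",px,z,c).round(1) for z in(105,125)])
ys=cen(S,(375,250,400,275),*YEL);print(ys[:3])
print(s["tcp_pos"])
E
```

```text
(320.5, 146.0) 39 52 [array([ 534.1, -215.2,  105. ]), array([ 534. , -214.7,  125. ])]
(array([389.35474006, 268.49847095]), ((14.306604385375977, 18.44811248779297), (11.849686622619629, 6.119100570678711), 29.05460548400879), 54.5)
[ 510.62468206 -143.65470548  438.56277723]
```

View pics/s4c.png

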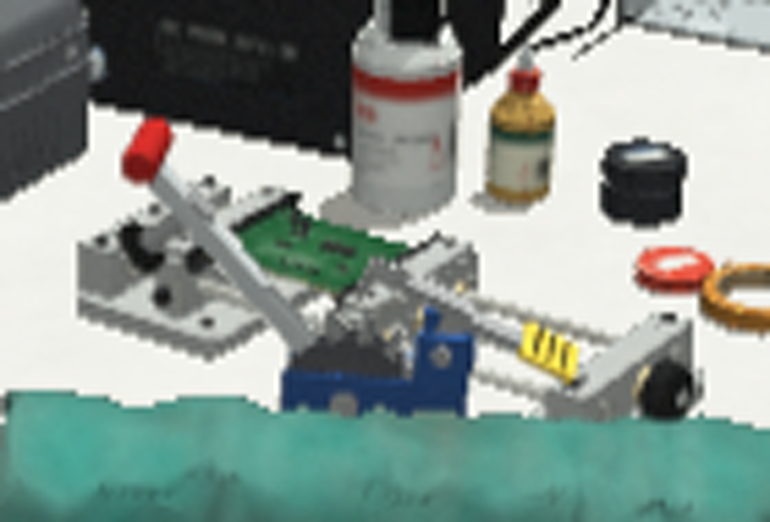

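View pics/w4.png

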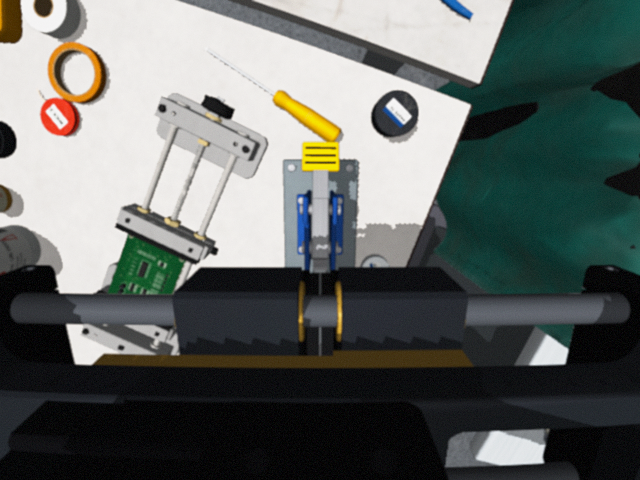

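The pad has sunk: in the scene view it dropped 7 px to (389,268), about 19 mm, and tilts about 0.4 rad. The pawl is fully pressed and stayed, and the arm is still up. The bar lies 186 mm from the pad along the stand's y and 1 mm off the axis. I'll go above it next.

Request:
{"name": "apply_moves", "arguments": {
  "series": [
    {"dx": 0,"dy": -0.1,"dz": 4,"twist": 0,"grip": 0},
    {"dx": 0,"dy": -0.2,"dz": 8,"twist": 0,"grip": 0},
    {"dx": 1,"dy": -0.2,"dz": 12,"twist": 0,"grip": 0},
    {"dx": 2.5,"dy": -0.2,"dz": 12.3,"twist": 0,"grip": 0},
    {"dx": 3.5,"dy": -0.2,"dz": 12.3,"twist": 0,"grip": 0}
  ]
}}

```text
t: 5.45
tcp_pos: [474.5, -27.2, 400.8]
tool_rot: [[-0.004, -0.95, -0.314], [-0.001, -0.314, 0.95], [-1.0, 0.004, 0.001]]
contact_force: [-0.1, 0.3, -0.0]
finger_gap: 0.006
```

```bash
python3 - <<'E'
from h import *
s=get_state();cv2.imwrite("pics/s5.png",cv2.resize(snapshot("scene")[190:300,260:420,::-1],None,fx=4.5,fy=4.5,interpolation=cv2.INTER_CUBIC))
cv2.imwrite("pics/t5.png",cv2.resize(snapshot("top")[200:290,285:415,::-1],None,fx=6,fy=6,interpolation=cv2.INTER_CUBIC))
s=get_state();tip=s["tcp_pos"]+s["tool_rot"][:,0]*182
u=np.array([-.313,.950]);x=np.array([.95,.313]);pad=np.array([529.9,-203.3])
print("tip",tip,"stand x,y",(tip[:2]-pad)@x,(tip[:2]-pad)@u-136.3,s["contact_force"])
E
```

```text
tip [473.63390178 -28.34998438 218.45245788] stand x,y 1.3065615784631537 47.51380358748142 [ 0.30528067 -0.27861922 -0.46660754]
```

View pics/s5.png

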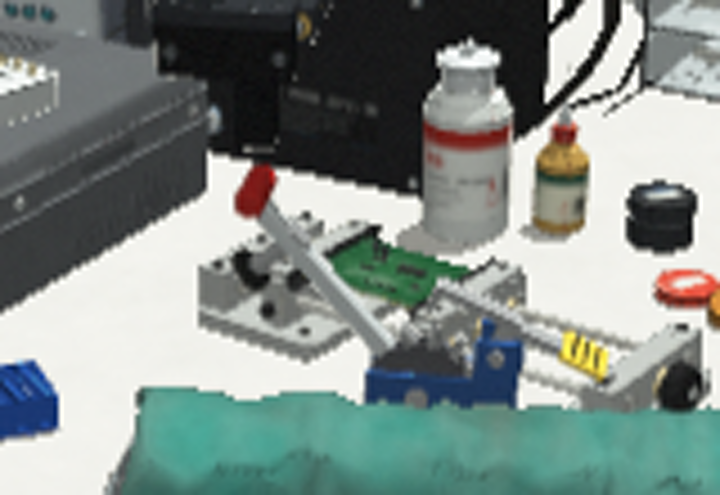

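View pics/t5.png

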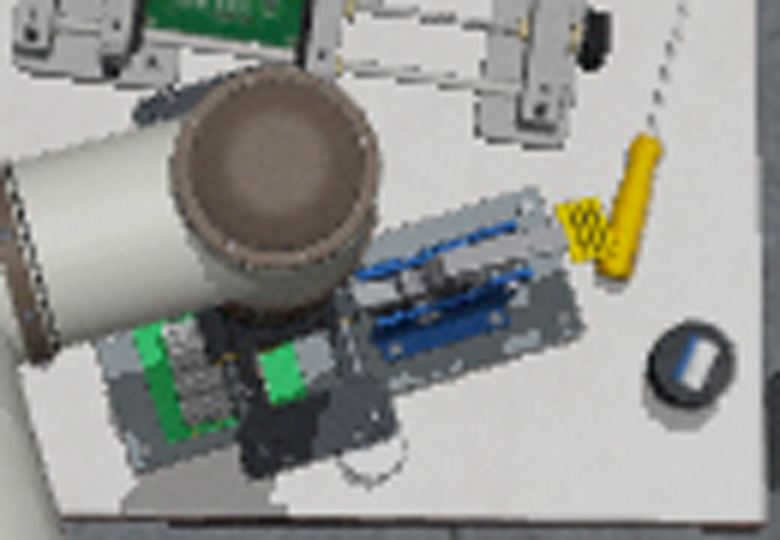

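The scene crop shows no gripper above the bar, although the bar is now shadowed. The top view does show the gripper over it. I'll look at the full scene picture and the wrist view to settle this.

```bash
python3 - <<'E'
from h import *
s=get_state();c=camera_info("scene")
S=snapshot("scene")[:,:,::-1].copy()
for d in(182,100,0):
    p=s["tcp_pos"]+s["tool_rot"][:,0]*d
    q=c["rotation"].T@(p-c["eye"]);q=np.array([q[0],-q[1],-q[2]])
    print(d,cv2.projectPoints(q[None],np.zeros(3),np.zeros(3),c["intrinsics"],c["distortion"])[0].ravel())
cv2.imwrite("pics/s6.png",S);cv2.imwrite("pics/w6.png",snapshot("wrist")[:,:,::-1])
E
```

```text
182 [316.68828475 222.09705726]
100 [316.51839701 191.31064833]
0 [316.30075975 151.93068132]
```

View pics/s6.png

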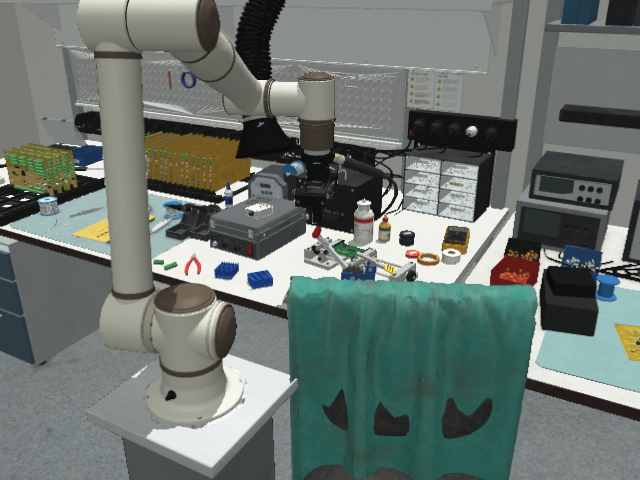

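View pics/w6.png

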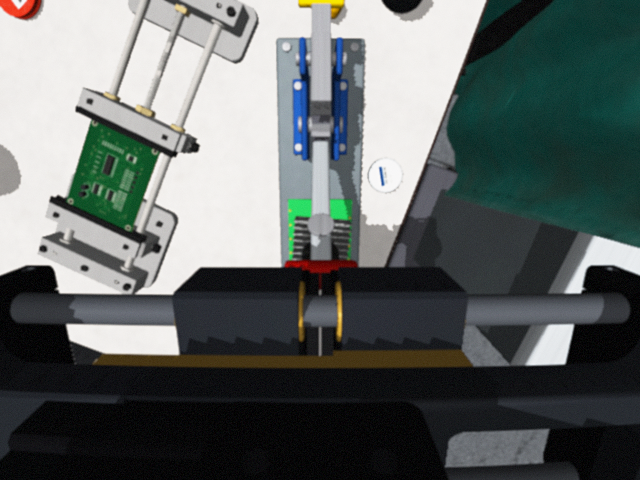

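Resolved: the gripper is just dark against the dark box behind it, with the tip at (317,222) above the bar at (317,232). The wrist view also has the bar centred at (320,267). Now I'll push along the arc.

Request:
{"name": "apply_moves", "arguments": {
  "series": [
    {"dx": 1.2,"dy": 0,"dz": 0.2,"twist": 0,"grip": 0},
    {"dx": 1.8,"dy": 0,"dz": 0.2,"twist": 0,"grip": 0},
    {"dx": 2.3,"dy": 0,"dz": 0.7,"twist": 0,"grip": 0},
    {"dx": 2.85,"dy": 0,"dz": 1.2,"twist": 0,"grip": 0},
    {"dx": 3.4,"dy": 0,"dz": 1.8,"twist": 0,"grip": 0}
  ]
}}

```text
t: 6.15
tcp_pos: [469.1, -10.5, 369.7]
tool_rot: [[0.001, -0.95, -0.312], [-0.001, -0.312, 0.95], [-1.0, -0.001, -0.001]]
contact_force: [-0.7, -2.1, 2.8]
finger_gap: 0.006
```

```bash
cat > st.py <<'E'
from h import *
s=get_state();tip=s["tcp_pos"]+s["tool_rot"][:,0]*182
u=np.array([-.313,.950]);x=np.array([.95,.313]);pad=np.array([529.9,-203.3])
print("tip",tip.round(1),"stand x,y",(tip[:2]-pad)@x,(tip[:2]-pad)@u-136.3,s["contact_force"].round(1))
E
python3 st.py
```

```text
tip [469.3 -10.6 187.7] stand x,y 2.7525836580334913 65.73935462227541 [-0.7 -2.1  2.8]
```

Contact force is ~3 N and the tip is tracking the bar's circle. Continuing.

Request:
{"name": "apply_moves", "arguments": {
  "series": [
    {"dx": 0.6,"dy": 0,"dz": 0.4,"twist": 0,"grip": 0},
    {"dx": 1.2,"dy": 0.1,"dz": 0.9,"twist": 0,"grip": 0},
    {"dx": 1.9,"dy": 0.1,"dz": 1.3,"twist": 0,"grip": 0},
    {"dx": 2.6,"dy": 0.1,"dz": 1.7,"twist": 0,"grip": 0},
    {"dx": 3.3,"dy": 0.1,"dz": 2.1,"twist": 0,"grip": 0}
  ]
}}

```text
t: 6.65
tcp_pos: [462.0, 10.7, 337.2]
tool_rot: [[0.004, -0.95, -0.313], [0.003, -0.313, 0.95], [-1.0, -0.005, 0.002]]
contact_force: [-2.3, 4.3, 7.7]
finger_gap: 0.002
```

```bash
python3 st.py
```

```text
tip [462.7  11.2 155.2] stand x,y 3.3354448975035247 88.52067657899411 [-2.3  4.3  7.7]
```

Request:
{"name": "apply_moves", "arguments": {
  "series": [
    {"dx": 0.7,"dy": 0.1,"dz": 0.3,"twist": 0,"grip": 0},
    {"dx": 1.4,"dy": 0.2,"dz": 0.6,"twist": 0,"grip": 0},
    {"dx": 2.2,"dy": 0.2,"dz": 0.9,"twist": 0,"grip": 0},
    {"dx": 2.9,"dy": 0.2,"dz": 1.1,"twist": 0,"grip": 0},
    {"dx": 3.7,"dy": 0.2,"dz": 1.2,"twist": 0,"grip": 0}
  ]
}}

```text
t: 7.15
tcp_pos: [456.6, 20.9, 299.4]
tool_rot: [[0.003, -0.95, -0.313], [0.002, -0.313, 0.95], [-1.0, -0.004, 0.0]]
contact_force: [0.0, 3.3, 3.2]
finger_gap: 0.009
```

```bash
python3 st.py; python3 - <<'E'
from h import *
cv2.imwrite("pics/w7.png",snapshot("wrist")[:,:,::-1])
E
```

```text
tip [457.2  21.2 117.4] stand x,y 1.1707932147617899 99.6906497222007 [0.  3.3 3.2]
```

View pics/w7.png

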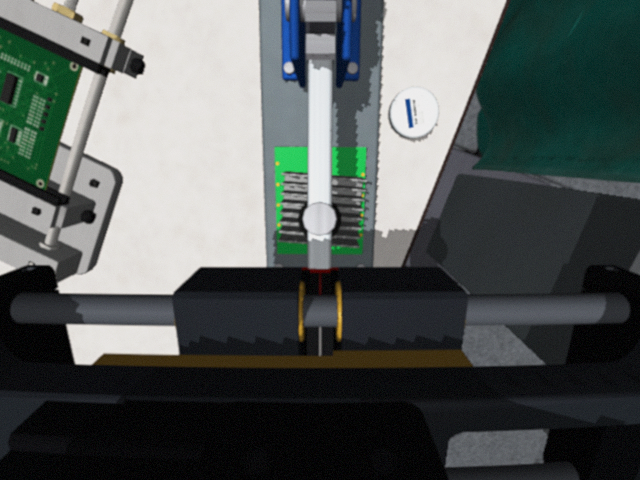

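The arm is nearly level, with the foot coming down over the heatsink at (320,212). I'll slow down for the rest.

Request:
{"name": "apply_moves", "arguments": {
  "series": [
    {"dx": 0.6,"dy": 0,"dz": 0.2,"twist": 0,"grip": 0},
    {"dx": 1.2,"dy": 0,"dz": 0.3,"twist": 0,"grip": 0},
    {"dx": 1.8,"dy": 0,"dz": 0.3,"twist": 0,"grip": 0},
    {"dx": 2.2,"dy": 0,"dz": 0.4,"twist": 0,"grip": 0},
    {"dx": 2.5,"dy": 0,"dz": 0.4,"twist": 0,"grip": 0}
  ]
}}

```text
t: 7.7
tcp_pos: [454.7, 23.6, 273.6]
tool_rot: [[-0.001, -0.95, -0.313], [-0.0, -0.313, 0.95], [-1.0, 0.001, -0.0]]
contact_force: [0.2, 3.0, 3.0]
finger_gap: 0.006
```

```bash
python3 st.py
```

```text
tip [454.6  23.6  91.6] stand x,y -0.5575037572141941 102.80602179220699 [0.2 3.  3. ]
```

Request:
{"name": "apply_moves", "arguments": {
  "series": [
    {"dx": 0.2,"dy": 0,"dz": 0.1,"twist": 0,"grip": 0},
    {"dx": 0.3,"dy": 0,"dz": 0.1,"twist": 0,"grip": 0},
    {"dx": 0.4,"dy": 0,"dz": 0.1,"twist": 0,"grip": 0},
    {"dx": 0.4,"dy": 0,"dz": 0.1,"twist": 0,"grip": 0}
  ]
}}

```text
t: 8.1
tcp_pos: [454.3, 24.5, 270.4]
tool_rot: [[-0.0, -0.95, -0.313], [-0.001, -0.313, 0.95], [-1.0, 0.001, -0.0]]
contact_force: [-0.2, -1.3, 5.2]
finger_gap: 0.006
```

Request:
{"name": "apply_moves", "arguments": {
  "series": [
    {"dx": 0.2,"dy": 0,"dz": 0,"twist": 0,"grip": 0},
    {"dx": 0.3,"dy": 0,"dz": 0,"twist": 0,"grip": 0},
    {"dx": 0.4,"dy": 0,"dz": 0,"twist": 0,"grip": 0},
    {"dx": 0.4,"dy": 0,"dz": 0,"twist": 0,"grip": 0}
  ]
}}

```text
t: 8.5
tcp_pos: [454.4, 24.6, 269.8]
tool_rot: [[0.0, -0.949, -0.314], [-0.001, -0.314, 0.949], [-1.0, 0.0, -0.001]]
contact_force: [-9.4, 0.8, 30.4]
finger_gap: 0.004
```

The tip stopped at z=87.8 with 30 N, matching the expected 88 for a level arm with the foot seated. I'll lift off straight up and check.

Request:
{"name": "apply_moves", "arguments": {
  "series": [
    {"dx": -0.3,"dy": 0,"dz": 0,"twist": 0,"grip": 0},
    {"dx": -0.6,"dy": 0,"dz": 0,"twist": 0,"grip": 0},
    {"dx": -2,"dy": 0,"dz": 0,"twist": 0,"grip": 0},
    {"dx": -5,"dy": 0,"dz": 0,"twist": 0,"grip": 0},
    {"dx": -9,"dy": 0,"dz": 0,"twist": 0,"grip": 0}
  ]
}}

```text
t: 9.0
tcp_pos: [453.3, 24.3, 354.6]
tool_rot: [[-0.007, -0.95, -0.312], [-0.002, -0.312, 0.95], [-1.0, 0.008, 0.0]]
contact_force: [1.6, -0.0, -0.0]
finger_gap: 0.008
```

Request:
{"name": "apply_moves", "arguments": {
  "series": [
    {"dx": -4,"dy": 0,"dz": 4,"twist": 0,"grip": 0},
    {"dx": -8,"dy": 0,"dz": 8,"twist": 0,"grip": 0},
    {"dx": -12,"dy": 0,"dz": 12,"twist": 0,"grip": 0},
    {"dx": -12,"dy": 0,"dz": 12,"twist": 0,"grip": 0},
    {"dx": -12,"dy": 0,"dz": 12,"twist": 0,"grip": 0}
  ]
}}

```text
t: 9.5
tcp_pos: [416.4, 140.0, 477.6]
tool_rot: [[0.002, -0.949, -0.316], [0.002, -0.315, 0.949], [-1.0, -0.003, 0.001]]
contact_force: [0.1, -1.0, 0.1]
finger_gap: 0.004
```

```bash
python3 - <<'E'
from h import *
import pickle
c=camera_info("wrist")
w=snapshot("wrist")[:,:,::-1];S=snapshot("scene")[:,:,::-1]
cv2.imwrite("pics/w8.png",w)
cv2.imwrite("pics/s8.png",cv2.resize(S[205:300,290:430],None,fx=5.5,fy=5.5,interpolation=cv2.INTER_CUBIC))
r=cen(w,(200,0,450,265),*RED);rs=cen(S,(300,230,335,275),*RED)
print(r[0],rs[0],tri(ray("",r[0],c),ray("scene",rs[0])))
p=plane("",r[0],79,c);u=np.array([-.313,.950]);print(p,(p[:2]-[529.9,-203.3])@u-136.3)
print(cen(S,(375,250,400,275),*YEL)[0],get_state()["t"])
T=snapshot("top")[:,:,::-1];cv2.imwrite("pics/t8.png",cv2.resize(T[200:290,285:415],None,fx=6,fy=6,interpolation=cv2.INTER_CUBIC))
E
```

```text
Traceback (most recent call last):
  File "h.py", line 20, in cen
    return np.array([M['m10']/M['m00']+x0,M['m01']/M['m00']+y0]),r,cv2.contourArea(c),c+[x0,y0]
                     ~~~~~~~~^~~~~~~~~
ZeroDivisionError: float division by zero
```

View pics/s8.png

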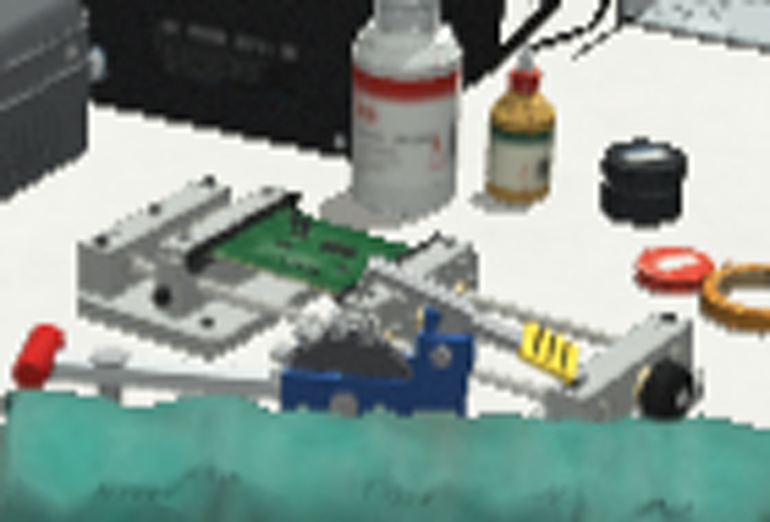

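View pics/w8.png

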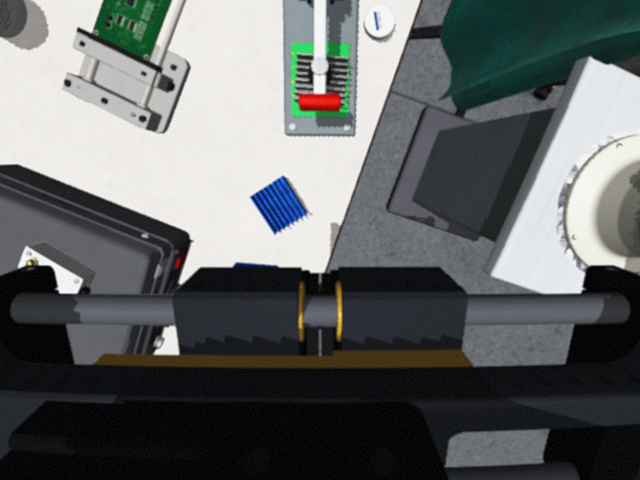

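The arm lies level in the scene view, with the bar at (297,269) and the pad still down at (390,269). In the wrist view the heatsink at (320,73) sits square under the foot and the tin is in place. One numeric check remains.

```bash
python3 - <<'E'
from h import *
c=camera_info("wrist");w=snapshot("wrist")[:,:,::-1];S=snapshot("scene")[:,:,::-1]
u=np.array([-.313,.950]);X=np.array([.95,.313]);pad=np.array([529.9,-203.3])
st=lambda p:(round((p[:2]-pad)@X,1),round((p[:2]-pad)@u-136.3,1),round(p[2],1))
r=cen(w,(280,80,360,120),*RED);rs=cen(S,(286,258,306,282),*RED)
q,e=tri(ray("",r[0],c),ray("scene",rs[0]));print("bar",r[0],rs[0],st(q),e)
print("pad px",cen(S,(375,250,400,275),*YEL)[0])
print("w foot/heatsink px -> stand; heatsink centre",st(plane("",(321,74),40,c)))
cv2.imwrite("pics/w9.png",cv2.resize(w[20:150,250:400],None,fx=4.5,fy=4.5,interpolation=cv2.INTER_CUBIC))
# board + heatsink outline start vs now (first wrist pic)
E
```

```text
bar [316.53957023 103.01624738] [296.46938776 269.23809524] (np.float64(1.2), np.float64(102.8), np.float64(80.6)) 0.09703539998753037
pad px [389.35474006 268.49847095]
w foot/heatsink px -> stand; heatsink centre (np.float64(-3.8), np.float64(65.5), np.float64(40.0))
```

View pics/w9.png

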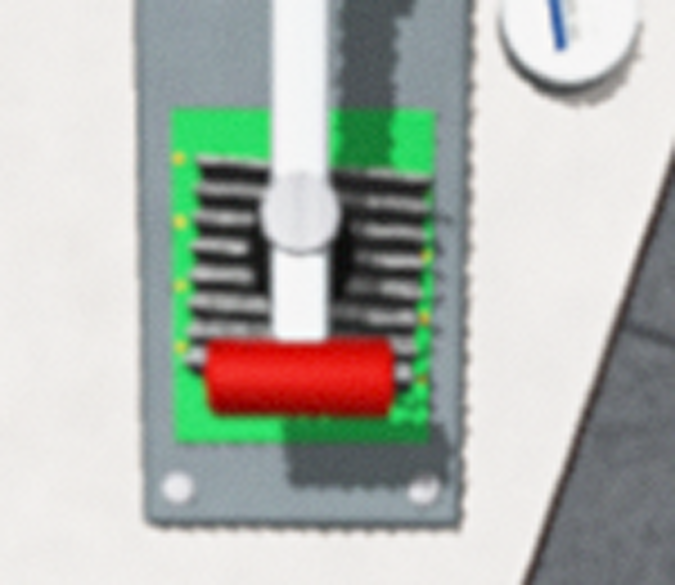

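```bash
python3 -c "
from bench import *
print(get_state()['t']);print(sign_off())"
```

```text
9.7
the job is handed in; nothing more can be done
None
```

I pressed the pawl's yellow pad down to its stop, then pushed the hold-down arm by its red bar until the foot rested on the heatsink. I handed the job in at about 9.7 s of the 40 s allowed; no verdict is reported.

- **Pawl:** at the stop the force rose to 30 N with almost no further travel. In the scene view the pad dropped about 7 px (roughly 19 mm) and was at the same pixels, (389,268), after the arm was down, so it stayed free.
- **Arm:** the push took about 3–8 N on the way, and the fingertips stopped at z = 87.8 mm with 30 N, against about 88 mm expected for a level arm. After I let go, the bar measured z = 80.6 mm (79 expected) at stand y = 103 mm (105 expected). That difference is within the 2 mm calibration and still puts the arm at roughly 0.86 rad or more.
- **Heatsink and bystanders:** the heatsink lies flat on the board under the foot, turned slightly relative to the board, and it looked that way before I started. The fingers stayed above it. Everything the final pictures show is where it was.

**Not measured:** I have no reading of the foot's contact force after letting go. I take it as touching because the arm stopped firmly and friction holds it there. I also did not measure the heatsink's shift numerically.

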